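# Square a mounted sample into the imaging stop

### The job

With the fingertips, push the wooden sample mount gently along the table, flat all the way and never picked up or tipped, into the corner of the dark steel angle stop: one long side flush along the long bar and its end up against the short bar. Leave the weight, jar, loupe and brush where they stand, and finish with the robot clear of everything.

Things in the scene. Friction and masses are not known exactly. Their poses are not given: they have to be found in the camera images.
- mount_center (a point): Centre (12 mm above the underside) of the loose sample mount: rectangular wooden block 66 mm (its x) by 120 mm (its y) by 24 mm high, 0.26 to 0.47 kg, pale paper panel and brown fragments on top. z up; either end may lead. It lies on the table on the stop's -x, -y side, up to 26 degrees askew to the stop, and slides under a few newtons.
- stop_corner (a point): Inner corner, at table height, of the fixed L-shaped dark steel stop. x points away from the robot (within 15 degrees), y left, z up. Bars 16 mm thick and high. Long bar: inner face at x = 0, from y = +16 to -240 mm. Short bar: inner face at y = 0, from x = 0 to -60 mm. The mount lies on the -x, -y side; home, its centre is at x = -33, y = -60 mm here.
- weight: Bystander: brass knobbed weight, 42 mm across, 50 mm high; origin at the centre of its underside. It, the jar and the loupe stand, in any order, one beyond the long bar, one left of the short bar, one towards the robot and left of the corner.
- jar: Bystander: capped glass jar, 50 mm across, 58 mm high; origin at the centre of its underside.
- loupe: Bystander: black waisted magnifier, 44 mm across, 46 mm high; origin at the centre of its underside.
- brush: Bystander: wooden-handled flat brush lying on the table along its x axis, 180 mm long, 42 mm wide, 20 mm high, to the right of the mount; origin at the middle of its underside.
Not all that is in view belongs to the job. What is meant by the part that bears mount_center is not purple or yellow, and is the smaller of those in its own colour.

How it is judged:
At the end, for the whole second after the job is handed in: The mount lies flat on the table, within 3 mm of touching both bars of the stop (measured at its centre) and within 2 degrees of square; each bystander within 15 mm of where it stood (x of mount_center in the frame of stop_corner between -0.036 and -0.029 m and y of mount_center in the frame of stop_corner between -0.063 and -0.056 m and angle between the y axis of mount_center and the y axis of stop_corner, either way round below 0.035 rad and height (world z) of mount_center below 0.015 m and angle between mount_center's own z axis and vertical below 0.03 rad and distance of each of weight, jar, loupe, brush from where it was at the start of the episode below 0.015 m).
It fails at once if the mount is picked up: its centre more than 7 mm above its resting height (height (world z) of mount_center above 0.019 m).
It fails at once if the mount is tipped by more than about 9 degrees (angle between mount_center's own z axis and vertical above 0.15 rad).
It fails at once if the mount is gripped or pushed hard: more than 30 N from the fingers (contact force between the fingers and mount above 30 N).
It fails at once if a bystander is shifted more than 15 mm or knocked over (distance of any of weight, jar, loupe, brush from where it was at the start of the episode above 0.015 m or angle between any of weight, jar, loupe, brush's own z axis and vertical above 0.3 rad).
It also fails if it takes over 48 s, if anything falls off the work surface, if the arm or the gripper's body presses on something with over 40 N, if the wrist force passes 120 N, or if a joint passes its speed limit or range.

### The arm

A 6-joint arm with a two-finger parallel gripper is mounted at the origin on the work surface. World frame = base frame: x ahead of the robot, y to its left, z up, the work surface at z = 0. Lengths are in m, angles in rad, forces in N, time in s.
With the tool pointing down it reaches from about 0.35 to 0.775 m from the base axis. Payload 5.5 kg.
Tool frame: the origin (TCP) lies at the very end of the fingers, on their centre line; the grasp point (between the pads) lies 19 mm behind it; z points along the fingers, y is the direction in which the jaws open and shut (so a half turn about z gives the same grasp; the last joint's range is limited). The gripper opens to 85 mm and grips with 20 to 120 N. Pads are 22 mm wide; open, the fingers measure 114 mm over their backs; the gripper's body (76 mm by 85 mm) begins 54 mm behind the grasp point. The pads swing forward as they close: fully open they stand 13 mm farther back than shut.
Start: joints at [-1.288, 0.313, 0.046, 1.304, 0, 1.431], TCP at [0.236, -0.524, 0.231] pointing down, gripper open.
Joint ranges: [-2.76, 2.76], [-0.86, 1.69], [-1.03, 1.26], [-2.2, 2.34], [-1.47, 1.5], [-3.14, 3.14]. Speed limits (rad/s): [2.57, 2.57, 3.14, 3.14, 3.14, 3.14].

### API

Orientations are given as a rotation vector (axis times angle).
In Python, from bench import r gives the robot as it stands. The module is installed in compiled form; this text tells all that it offers.
- The arm moves only by the shell command python3 -m crank 'ROWS'. ROWS is JSON, one flat list of numbers, 7 for each row, row after row: the shift along the tool's x, y, z in units of 30 mm (1.0 is 30 mm), then the turn, a rotation vector about the tool's x, y, z in units of 5 degrees (1.0 is 5 degrees), then the opening, from -1 (shut) to 1 (fully open). A call has 1 to 5 rows; each row is the pose to reach, as a shift and turn from the pose commanded when the call began, along the tool's axes at that moment; what a row does not reach only later rows make up. A row lasts 1/8 s, in which the tool goes at most 62.5 mm and 10.7 degrees, less where a joint would pass 70% of its speed; a pose out of reach is approached as far as the arm can. A call with a gripper value outside its range is refused whole. The fingers move at their own pace and stop on an object; the grip force is fixed at half the most. Time passes only in rows, so rows that repeat a pose let the fingers close. It gives the time, the measured TCP pose, the force and the opening at its end, in the units of the state.
- r.state(): the state, without advancing time (a new reading comes with each control period).
- r.grab_frame(name): name is "side" or "top" or "wrist"; returns (picture, depth): 384x512x3 uint8, blue, green, red; 384x512 float32, m along the optical axis (not along the pixel's ray), 0 where there is no reading.
- r.calibration(name): a dict with "mtx" (3x3 intrinsics, pixels), "cam_to_world" (4x4, takes a point from camera to world coordinates). Camera axes: x right, y down, z forward; pixel columns grow to the right and rows downward; lengths in m; the calibration is good to about 2 mm. The wrist camera is an equidistant fisheye: a pixel r from the principal point sees the ray r / f radians off the axis. A picture is of the moment at which its call begins: read the wrist's pose just before it. calibration takes no time and is no camera call; for the wrist camera it gives the pose at the moment of the call.
- r.finish_job(): hands the job in, once; it reports no verdict.
Trained networks look in the newest picture that a camera, given by its name, has taken for a name from the list of things; names that differ only in an ending like _2 or _b are one class to them, and where a whole thing is asked for, a point or a joint stands for the part that bears it (a point fixed in the world has none). Each returns a list of dicts, best first, with "conf" (0 to 1); they miss things now and then, are a little off and sometimes report something else, mostly with a low value. They report only what shows in the picture. A call takes as long as a camera call. They do not tell look-alikes from the thing itself.
- r.find_in(query, camera): "uv" ([column, row] in pixels, amid what is visible of it).
- r.cut_out(query, camera): "pixels" (384x512 bool, what is visible of it) and "uv" ([column, row] in pixels, amid what is visible of it).
The state is a dict: "time_s": time; "joint_pos": joint angles; "qvel": joint speeds; "tau": joint torques, N m; "ee_pos": TCP position; "eef_rot": TCP orientation; "wrist_force": force on the tool from outside, world axes, zero at the start; "moment": the same for the moment, N m; "gripper_width": finger opening in m.
Only numpy, scipy, OpenCV 4.12 (cv2) and the standard library are available. Lean on these libraries where they do the work, as an engineer would, in place of code of your own. Each camera call takes 0.05 s, during which the arm holds its last target. There are 200 camera calls.

## Working session

There is one attempt and no reset: what is moved stays moved. The work goes in short steps, Python scripts to look and compute and a shell command to move; the robot and the scene stay as the last step left them, time stands still between calls to the robot, and variables do not carry over. Pictures are saved under pics/ and viewed, about 8 in all and at most 12, crops included, and the job is handed in when it is done.

```bash
mkdir -p pics; cat > h.py <<'E'
import numpy as np, cv2
from bench import r
def world(cam,depth,us,vs,cal=None):
    c=cal or r.calibration(cam); K=np.array(c["mtx"]);T=np.array(c["cam_to_world"])
    us=np.asarray(us);vs=np.asarray(vs)
    z=depth[vs.astype(int),us.astype(int)]
    p=np.stack([(us-K[0,2])/K[0,0]*z,(vs-K[1,2])/K[1,1]*z,z,np.ones_like(z)],-1)
    return (p@T.T)[...,:3]
E
python3 - <<'E'
from h import *
s=r.state(); print(s)
for n in("top","side"):
    p,d=r.grab_frame(n); cv2.imwrite(f"pics/{n}0.png",p); np.save(f"{n}0.npy",d)
    c=r.calibration(n);print(n,np.round(c["mtx"],1).tolist(),np.round(c["cam_to_world"],3).tolist())
    for q in("mount_center","weight","jar","loupe","brush"):
        print(q,[(np.round(x["uv"]).tolist(),round(x["conf"],2),np.round(world(n,d,[x["uv"][0]],[x["uv"][1]])[0],3).tolist()) for x in r.find_in(q,n)])
E
python3 -c "
import cv2;import numpy as np
cv2.imwrite('pics/both.png',cv2.resize(np.vstack([cv2.imread('pics/top0.png'),cv2.imread('pics/side0.png')]),None,fx=.78,fy=.78))"
```

```text
{'time_s': 0.0, 'joint_pos': array([-1.28758340e+00,  3.13992387e-01,  4.49664776e-02,  1.30364706e+00,
       -2.50763072e-05,  1.43118237e+00]), 'qvel': array([-0.00013695,  0.0020511 , -0.00031817, -0.00081551,  0.00082285,
        0.00111708]), 'tau': array([-1.02019126e-04, -4.80630183e+01,  2.98531348e+01,  1.95249554e-02,
       -2.92785717e-04, -2.00978297e-05]), 'ee_pos': array([ 0.23577046, -0.52384926,  0.23040836]), 'eef_rot': array([-3.06981761e+00, -6.58845971e-01,  2.50609954e-04]), 'wrist_force': array([-0.28377706,  0.06920824, -0.90693038]), 'moment': array([-0.00837491, -0.06459035, -0.05008312]), 'gripper_width': 0.08507677708887906}
top [[407.3, 0.0, 254.5], [0.0, 407.3, 197.9], [0.0, 0.0, 1.0]] [[0.014, -0.999, 0.045, 0.539], [-1.0, -0.014, -0.003, -0.041], [0.004, -0.045, -0.999, 1.044], [0.0, 0.0, 0.0, 1.0]]
mount_center [([260.0, 213.0], 0.74, [0.547, -0.06, 0.023]), ([309.0, 282.0], 0.71, [0.379, -0.181, 0.035]), ([219.0, 274.0], 0.65, [0.395, 0.042, 0.024])]
weight [([252.0, 132.0], 0.72, [0.75, -0.036, 0.029])]
jar [([164.0, 149.0], 0.6, [0.699, 0.178, 0.057])]
loupe [([174.0, 216.0], 0.85, [0.536, 0.153, 0.041]), ([237.0, 156.0], 0.69, [0.691, 0.002, 0.017])]
brush [([351.0, 182.0], 0.59, [0.63, -0.287, 0.018])]
side [[380.4, 0.0, 257.1], [0.0, 380.4, 190.9], [0.0, 0.0, 1.0]] [[0.929, -0.278, 0.245, 0.36], [-0.371, -0.696, 0.615, -0.565], [-0.001, -0.662, -0.75, 0.688], [0.0, 0.0, 0.0, 1.0]]
mount_center [([171.0, 198.0], 0.95, [0.385, 0.03, 0.026]), ([189.0, 281.0], 0.74, [0.37, -0.193, 0.034]), ([255.0, 209.0], 0.72, [0.552, -0.068, 0.024]), ([147.0, 145.0], 0.65, [0.37, 0.225, 0.032])]
weight [([330.0, 176.0], 0.72, [0.752, -0.047, 0.033])]
jar [([269.0, 124.0], 0.79, [0.688, 0.173, 0.044])]
loupe [([221.0, 147.0], 0.86, [0.541, 0.135, 0.044])]
brush [([328.0, 284.0], 0.91, [0.616, -0.29, 0.018])]
```

View pics/top0.png

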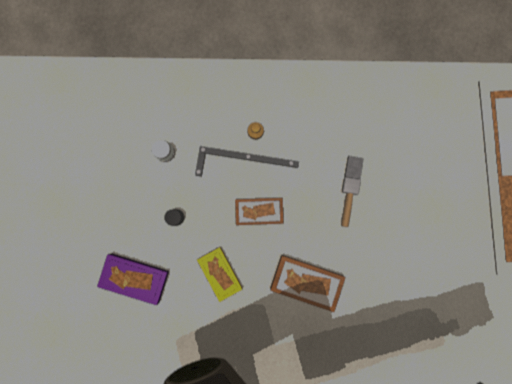

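Mount candidates in the top view are purple at (133,279), yellow at (219,274), large brown at (308,283) and small brown at (260,212). The one meant is (260,212): it is brown, so neither purple nor yellow, and the smaller of the two browns. Next I'll measure it and the stop, and confirm with an enlarged crop.

```bash
cat > m.py <<'E'
from h import *
import sys
def rect(cam,p,d,zlo,zhi,box):
    v,u=np.mgrid[0:384,0:512]; P=world(cam,d,u,v)
    m=(P[...,2]>zlo)&(P[...,2]<zhi)&(P[...,0]>box[0])&(P[...,0]<box[1])&(P[...,1]>box[2])&(P[...,1]<box[3])&(d>0)
    n,l,st,_=cv2.connectedComponentsWithStats(m.astype(np.uint8)); k=1+st[1:,4].argmax()
    Q=P[l==k]; (c,w,a)=cv2.minAreaRect((Q[:,:2]*1000).astype(np.float32))
    b=cv2.boxPoints((c,w,a)); return Q,c,w,a,b
def line(cam,p,d,box):   # dark steel top face points
    v,u=np.mgrid[0:384,0:512]; P=world(cam,d,u,v)
    m=(p.max(2)<95)&(P[...,2]>.006)&(P[...,2]<.026)&(P[...,0]>box[0])&(P[...,0]<box[1])&(P[...,1]>box[2])&(P[...,1]<box[3])
    return P[m],m
E
python3 - <<'E'
from m import *
for cam in("top","side"):
    p=cv2.imread(f"pics/{cam}0.png");d=np.load(f"{cam}0.npy")
    Q,c,w,a,b=rect(cam,p,d,.012,.04,(.47,.61,-.16,.04)); print(cam,"mount",len(Q),c,w,a,Q[:,2].mean(),b.round().tolist())
    P,m=line(cam,p,d,(.6,.75,-.2,.14)); print("stop",len(P),P.mean(0),P[:,2].max())
    cv2.imwrite(f"pics/m_{cam}.png",m*255)
    h,cc=cv2.minAreaRect((P[:,:2]*1000).astype(np.float32))[:2];print(h,cc)
    A=P[P[:,1]<.06]; k=np.polyfit(A[:,1],A[:,0],1);print("long bar x=%.4f*y+%.4f"%tuple(k),"yaw deg",-np.degrees(np.arctan(k[0])), "res",np.std(A[:,0]-np.polyval(k,A[:,1])),"yrange",P[:,1].min(),P[:,1].max(),P[:,0].min(),P[:,0].max())
t=cv2.imread("pics/top0.png")[120:320,90:370]; s=cv2.imread("pics/side0.png")[100:300,120:400]
cv2.imwrite("pics/crop0.png",np.vstack([cv2.resize(t,None,fx=2,fy=2)[:300],cv2.resize(s,None,fx=2,fy=2)[:300]]))
E
```

```text
top mount 1258 (553.3499755859375, -55.506961822509766) (65.98482513427734, 119.90006256103516) 2.7493183612823486 0.02461315251580068 [[518.0, 3.0], [523.0, -117.0], [589.0, -114.0], [583.0, 6.0]]
stop 658 [ 0.68773808 -0.00518182  0.01555174] 0.021993697922144895
(696.7801513671875, -19.22052001953125) (86.50145721435547, 257.892822265625)
long bar x=0.1442*y+0.6954 yaw deg -8.205282827531525 res 0.009003847452780003 yrange -0.15172900266447373 0.10506878963495134 0.6416062148978561 0.7442236129320571
side mount 1334 (552.4158325195312, -54.31303787231445) (66.53596496582031, 123.32035827636719) 2.648317813873291 0.023840857772862146 [[516.0, 6.0], [522.0, -117.0], [588.0, -114.0], [583.0, 9.0]]
stop 805 [ 0.68791536 -0.01728274  0.01493439] 0.025938900654663977
(698.8106689453125, -20.26031494140625) (92.88162231445312, 264.06121826171875)
long bar x=0.1498*y+0.6992 yaw deg -8.521623233939646 res 0.017388295911348686 yrange -0.15489383302235793 0.10727976513416404 0.6403905307579458 0.7496098351064717[ WARN:0@0.676] global loadsave.cpp:1063 imwrite_ Unsupported depth image for selected encoder is fallbacked to CV_8U.
```

View pics/crop0.png

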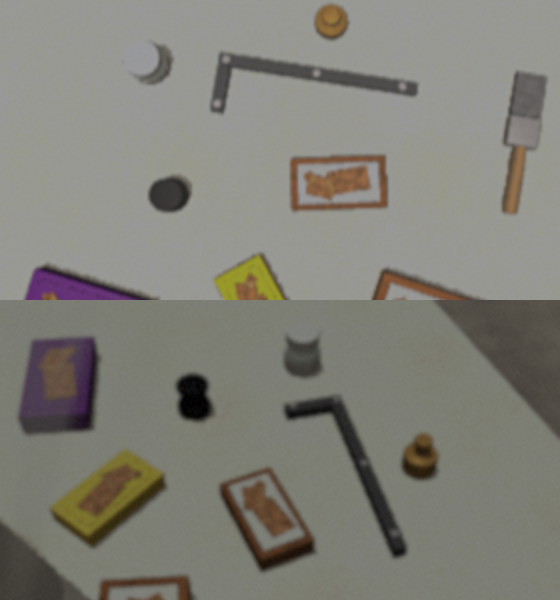

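The crop confirms it: the small brown mount measures 66x120 mm and sits at crop (338,182) in the upper half, between the loupe and the stop. Now I'll fit the L precisely and plan in its frame.

```bash
cat > stop.py <<'E'
from m import *
from scipy.optimize import minimize
def plane(cam,u,v,z):
    c=r.calibration(cam);K=np.array(c["mtx"]);T=np.array(c["cam_to_world"])
    ray=np.stack([(u-K[0,2])/K[0,0],(v-K[1,2])/K[1,1],np.ones_like(u,float)],-1)@T[:3,:3].T
    return (T[:3,3]+ray*((z-T[2,3])/ray[...,2])[...,None])[...,:2]
def fit(cam,img):
    v,u=np.mgrid[0:384*3,0:512*3]; p=cv2.resize(img,None,fx=3,fy=3,interpolation=cv2.INTER_LINEAR)
    P=plane(cam,(u+.5)/3-.5,(v+.5)/3-.5,.016); g=p.max(2).astype(float)
    sel=(P[...,0]>.61)&(P[...,0]<.73)&(P[...,1]>-.19)&(P[...,1]<.125)
    sel&=~((P[...,0]>.69)&(P[...,1]<.0)); P=P[sel]; W=np.clip((150-g[sel])/70,0,1)-.5
    def cost(q):
        c,s=np.cos(q[2]),np.sin(q[2]); D=P-q[:2]; x=D@[c,s]*1000; y=D@[-s,c]*1000
        sg=lambda t:1/(1+np.exp(-np.clip(t,-40,40)/1.))
        a=sg(x)*sg(16-x)*sg(16-y)*sg(y+240); b=sg(y)*sg(16-y)*sg(x+60)*sg(16-x)
        return -np.sum(np.maximum(a,b)*W)
    best=min((minimize(cost,[x0,y0,-.14],method="Nelder-Mead",options=dict(initial_simplex=np.array([x0,y0,-.14])+np.array([[0,0,0],[.01,0,0],[0,.01,0],[0,0,.04]]),xatol=1e-5,fatol=.01)) for x0 in(.69,.70) for y0 in(.085,.095)),key=lambda o:o.fun)
    return best.x,best.fun
def instop(S,xy,yaw):
    c,s=np.cos(S[2]),np.sin(S[2]);D=np.array(xy)-S[:2]
    return D@[c,s]*1000,D@[-s,c]*1000,np.degrees(yaw-S[2])
E
python3 - <<'E'
from stop import *
for cam in("top","side"):
    S,f=fit(cam,cv2.imread(f"pics/{cam}0.png"));print(cam,S,np.degrees(S[2]),f)
    if cam=="top": print(instop(S,[.5533,-.0555],np.radians(2.75)))
    else: print(instop(S,[.5524,-.0543],np.radians(2.65)))
E
```

```text
top [ 0.69740067  0.08327418 -0.14108401] -8.083518242212081 -2406.969426187432
(np.float64(-123.15498139801791), np.float64(-157.65826458361028), np.float64(10.833518242212081))
side [ 0.69217291  0.07489508 -0.1405969 ] -8.055609052046574 -2696.495849911169
(np.float64(-120.28906661888007), np.float64(-147.50720511266616), np.float64(10.705609052046574))
```

```bash
python3 -m crank '[1.37,-1.14,0.4,0,0,1.29,0.3, 2.74,-2.28,0.8,0,0,2.58,0.3, 4.11,-3.42,1.2,0,0,3.87,0.3, 5.48,-4.56,1.6,0,0,5.16,0.3, 6.85,-5.7,2,0,0,6.46,0.3]'
cat > go.py <<'E'
from stop import *
import sys
from scipy.spatial.transform import Rotation as R
S=np.array([.6974,.0833,-.1411])
def st(): 
    s=r.state();M=R.from_rotvec(s["eef_rot"]).as_matrix()
    x,y,a=instop(S,s["ee_pos"][:2],np.arctan2(M[1,0],M[0,0]))
    F=R.from_rotvec([0,0,-S[2]]).apply(s["wrist_force"])
    print("t%.2f stopframe x%.1f y%.1f z%.1f toolx_ang%.2f  F(stop) %s width%.1f tilt%.2f"%(s["time_s"],x,y,s["ee_pos"][2]*1000,a,F.round(1),s["gripper_width"]*1000,np.degrees(np.arccos(-M[2,2]))))
    return s,M
if __name__=="__main__":
    s,M=st()
    if len(sys.argv)>3:
        x,y,z=map(float,sys.argv[1:4]);c,q=np.cos(S[2]),np.sin(S[2])
        w=np.array([S[0]+(c*x-q*y)/1000,S[1]+(q*x+c*y)/1000,z/1000]);print("units",(M.T@(w-s["ee_pos"])/.03).round(2))
E
python3 go.py -205 -157 100
```

```text
time_s: 1.23
ee_pos: [0.3538, -0.2828, 0.1712]
eef_rot: [3.133, -0.228, 0.001]
wrist_force: [1.2, -0.4, 0.8]
gripper_width: 0.0555
t1.23 stopframe x-288.7 y-410.7 z171.2 toolx_ang-0.23  F(stop) [ 1.2 -0.2  0.8] width55.5 tilt0.06
units [ 2.75 -8.47  2.37]
```

```bash
python3 -m crank '[0.55,-1.7,0.5,0,0,0,0.3, 1.1,-3.4,1,0,0,0,0.3, 1.65,-5.1,1.5,0,0,0,0.3, 2.2,-6.8,2,0,0,0,0.3, 2.75,-8.4,2.4,0,0,0,0.3]' >/dev/null;  python3 -m crank '[0,0,0.8,0,0,0,0.3,0,0,1.6,0,0,0,0.3,0,0,2.3,0,0,0,0.3,0,0,2.3,0,0,0,0.3]'; python3 go.py -205 -157 5
python3 - <<'E'
from h import *
p,d=r.grab_frame("side");cv2.imwrite("pics/s1.png",cv2.resize(p[100:330,80:380],None,fx=2,fy=2))
E
```

```text
time_s: 2.35
ee_pos: [0.4689, -0.0458, 0.0291]
eef_rot: [-3.133, 0.221, 0.005]
wrist_force: [1.0, -0.8, -0.5]
gripper_width: 0.0556
t2.35 stopframe x-208.1 y-160.0 z29.1 toolx_ang0.02  F(stop) [ 1.1 -0.6 -0.5] width55.6 tilt0.18
units [ 0.11 -0.1   0.8 ]
```

View pics/s1.png

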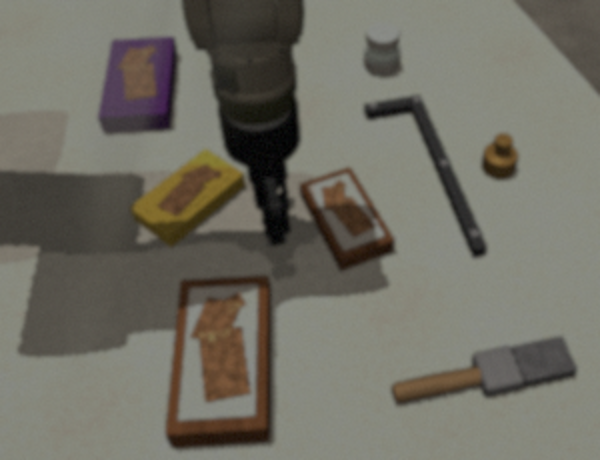

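The gripper at (275,235) is clear behind the mount at (345,215). I'll lower it and start the push.

```bash
python3 -m crank '[0,-0.1,0.4,0,0,0,0.3,0,-0.1,0.75,0,0,0,0.3,0.3,-0.1,0.75,0,0,0,0.3,0.6,-0.1,0.75,0,0,0,0.3,0.9,-0.1,0.75,0,0,0,0.3]' >/dev/null; python3 go.py -87 -157 6;  python3 -m crank '[0.25,0,0,0,0,0,0.3,0.5,0,0,0,0,0,0.3,0.75,0,0,0,0,0,0.3,1,0,0,0,0,0,0.3,1.25,0,0,0,0,0,0.3]' >/dev/null; python3 go.py -87 -157 6
```

```text
t3.02 stopframe x-178.2 y-157.3 z8.2 toolx_ang0.00  F(stop) [ 0.  -0.2  0.2] width55.6 tilt0.07
units [ 3.04 -0.01  0.08]
t3.65 stopframe x-141.6 y-157.4 z7.7 toolx_ang-0.00  F(stop) [-2.2  0.2  0.2] width55.5 tilt0.03
units [ 1.82 -0.01  0.06]
```

```bash
python3 -m crank '[0.25,0,0,0,0,0,0.3,0.5,0,0,0,0,0,0.3,0.75,0,0,0,0,0,0.3,1,0,0,0,0,0,0.3,1.25,0,0,0,0,0,0.3]' >/dev/null; python3 go.py -87 -157 6;  python3 -m crank '[0.2,0,0,0,0,0,0.3,0.4,0,0,0,0,0,0.3,0.4,0,0,0,0,0,0.3]' >/dev/null; python3 go.py -87 -157 6
python3 - <<'E'
from stop import *
from go import S
for n in("top","side"):
    p,d=r.grab_frame(n);cv2.imwrite(f"pics/{n}2.png",p)
    v,u=np.mgrid[0:384,0:512];P=world(n,d,u,v)
    m=(P[...,2]>.019)&(P[...,2]<.03)&(P[...,0]>.5)&(P[...,0]<.72)&(P[...,1]>-.2)&(P[...,1]<.1)
    k,l,s,_=cv2.connectedComponentsWithStats(m.astype(np.uint8));Q=P[l==1+s[1:,4].argmax()]
    c,w,a=cv2.minAreaRect((Q[:,:2]*1000).astype(np.float32));print(n,c,w,a,instop(S,np.array(c)/1000,0)[:2])
cv2.imwrite("pics/v2.png",np.vstack([cv2.resize(cv2.imread("pics/top2.png")[120:270,140:400],None,fx=2,fy=2),cv2.resize(cv2.imread("pics/side2.png")[100:250,170:430],None,fx=2,fy=2)]))
E
```

```text
t4.28 stopframe x-104.2 y-157.2 z7.8 toolx_ang0.01  F(stop) [-1.4  0.  -0.9] width55.1 tilt0.01
units [ 0.57 -0.01  0.06]
t4.65 stopframe x-91.6 y-157.3 z8.0 toolx_ang0.01  F(stop) [ 0.2 -0.8  0.1] width55.8 tilt0.09
units [ 0.15 -0.01  0.07]
top (651.0576171875, 98.6283950805664) (5.462133884429932, 1.2053965330123901) 26.606138229370117 (np.float64(-48.03749452447706), np.float64(8.658825572620504))
side (617.5037841796875, -70.64439392089844) (121.81608581542969, 88.04326629638672) 81.50350189208984 (np.float64(-57.452650015929414), np.float64(-163.65046510238162))
```

View pics/v2.png

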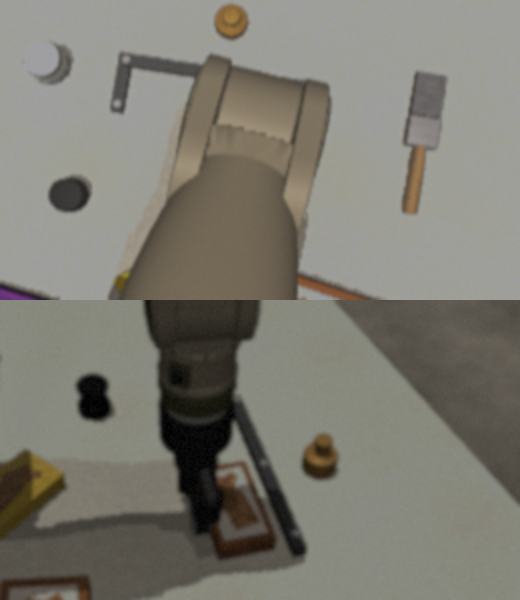

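The side view shows the mount turned nearly parallel to the long bar with a small gap, and the bystanders have not moved. Next I'll back off, lift, turn 90° and go to the near (-y) end.

```bash
python3 -m crank '[-0.5,0,0,0,0,0,0.3,-1,0,0,0,0,0,0.3,-1,0,-1,0,0,0,0.1,-1,0,-2,0,0,0,-0.1,-1,0,-3,0,0,0,-0.2]' >/dev/null; python3 go.py -47 -250 90; python3 -c "
from h import *
print(r.state()['joint_pos'].round(2))
n='side';p,d=r.grab_frame(n)
cv2.imwrite('pics/s3.png',p)
v,u=np.mgrid[0:384,0:512];P=world(n,d,u,v)
from stop import instop
from go import S
m=(P[...,2]>.019)&(P[...,2]<.03)&(P[...,0]>.5)&(P[...,0]<.72)&(P[...,1]>-.2)&(P[...,1]<.1)
k,l,s,_=cv2.connectedComponentsWithStats(m.astype(np.uint8));Q=P[l==1+s[1:,4].argmax()]
c,w,a=cv2.minAreaRect((Q[:,:2]*1000).astype(np.float32));print(n,c,w,a,instop(S,np.array(c)/1000,0)[:2])
"
```

```text
t5.38 stopframe x-122.5 y-157.2 z99.0 toolx_ang0.01  F(stop) [0.3 0.1 0.2] width34.3 tilt0.06
units [2.52 3.09 0.3 ]
[-0.24  0.35 -0.23  0.98 -0.    3.04]
side (628.0642700195312, -72.30323028564453) (121.94298553466797, 66.28408813476562) 82.03325653076172 (np.float64(-46.76382942364314), np.float64(-163.8076707144333))
```

```bash
python3 -m crank '[0.5,0.6,0,0,0,-2,-0.2,1,1.2,0,0,0,-4,-0.2,1.5,1.9,0,0,0,-6,-0.2,2,2.5,0,0,0,-8,-0.2,2.5,3.15,0,0,0,-10,-0.2]' >/dev/null; python3 -m crank '[0,0,0,0,0,-2,-0.2,0,0,0,0,0,-4,-0.2,0,0,0,0,0,-6,-0.2,0,0,0,0,0,-8,-0.2,0,0,0,0,0,-8,-0.2]' >/dev/null; python3 go.py -47 -252 7
```

```text
t6.67 stopframe x-47.5 y-251.7 z97.9 toolx_ang89.90  F(stop) [-0.1 -0.3 -0.3] width34.2 tilt0.04
units [-0.01  0.02  3.03]
```

```bash
python3 -m crank '[0,0,1.5,0,0,0,-0.2,0,0,3,0,0,0,-0.2,0,0,3,0,0,0,-0.2,0.3,0,3,0,0,0,-0.2,0.6,0,3,0,0,0,-0.2]' >/dev/null; python3 go.py -47 -136 7; python3 -m crank '[0.25,0,0,0,0,0,-0.2,0.5,0,0,0,0,0,-0.2,0.75,0,0,0,0,0,-0.2,1,0,0,0,0,0,-0.2,1.25,0,0,0,0,0,-0.2]' >/dev/null;python3 go.py -47 -136 7; python3 -m crank '[0.25,0,0,0,0,0,-0.2,0.5,0,0,0,0,0,-0.2,0.75,0,0,0,0,0,-0.2,1,0,0,0,0,0,-0.2,1.25,0,0,0,0,0,-0.2]' >/dev/null;python3 go.py -47 -136 7
```

```text
t7.30 stopframe x-45.8 y-233.5 z10.2 toolx_ang89.96  F(stop) [-0.2  0.1  0.5] width34.0 tilt0.24
units [ 3.25 -0.04  0.1 ]
t7.92 stopframe x-47.8 y-195.8 z7.7 toolx_ang90.00  F(stop) [ 0.8 -4.1  3.9] width33.9 tilt0.02
units [1.99 0.03 0.02]
t8.55 stopframe x-47.9 y-158.1 z7.6 toolx_ang90.01  F(stop) [ 0.6 -3.4  2.5] width34.0 tilt0.02
units [0.74 0.03 0.02]
```

```bash
python3 -m crank '[0.2,0,0,0,0,0,-0.2,0.4,0,0,0,0,0,-0.2,0.6,0,0,0,0,0,-0.2,0.7,0,0,0,0,0,-0.2,0.7,0,0,0,0,0,-0.2]' >/dev/null; python3 go.py -47 -131 7
python3 - <<'E'
from stop import *
from go import S
for n in("side","top"):
    p,d=r.grab_frame(n);cv2.imwrite(f"pics/{n}4.png",p)
cv2.imwrite("pics/v4.png",np.vstack([cv2.resize(cv2.imread("pics/top4.png")[120:270,140:400],None,fx=2,fy=2),cv2.resize(cv2.imread("pics/side4.png")[100:250,170:430],None,fx=2,fy=2)]))
E
```

```text
t9.18 stopframe x-47.9 y-136.9 z7.6 toolx_ang90.05  F(stop) [-0.1  0.6  0.5] width33.8 tilt0.07
units [0.19 0.03 0.02]
```

View pics/v4.png

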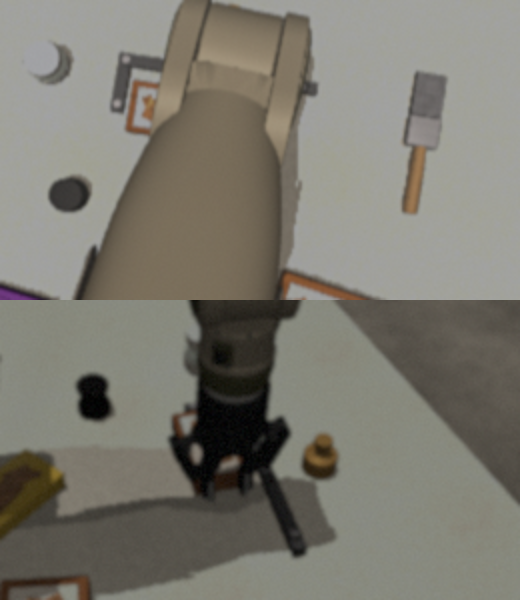

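Mount end sits a few mm short of the short bar at top-crop (130,105), with a gap to the long bar; nothing else has been disturbed. I'll inch in until it touches.

```bash
python3 -m crank '[0.04,0,0,0,0,0,-0.2,0.08,0,0,0,0,0,-0.2,0.1,0,0,0,0,0,-0.2]' >/dev/null; python3 go.py; python3 -m crank '[0.03,0,0,0,0,0,-0.2,0.05,0,0,0,0,0,-0.2]' >/dev/null; python3 go.py;python3 -m crank '[0.03,0,0,0,0,0,-0.2,0.05,0,0,0,0,0,-0.2]' >/dev/null; python3 go.py -47 -131 7
```

```text
t9.65 stopframe x-47.9 y-134.7 z7.6 toolx_ang90.00  F(stop) [-0.3 -1.6 -1.4] width34.4 tilt0.03
t9.90 stopframe x-47.7 y-133.2 z7.8 toolx_ang90.01  F(stop) [-0.2 -0.5 -1.5] width34.0 tilt0.00
t10.15 stopframe x-47.6 y-131.6 z7.8 toolx_ang90.01  F(stop) [-0.8 -1.3 -0.2] width34.2 tilt0.01
units [0.02 0.02 0.03]
```

```bash
python3 -m crank '[0.02,0,0,0,0,0,-0.2,0.03,0,0,0,0,0,-0.2]' >/dev/null; python3 go.py; python3 -m crank '[0.02,0,0,0,0,0,-0.2,0.03,0,0,0,0,0,-0.2]' >/dev/null; python3 go.py;python3 -m crank '[0.02,0,0,0,0,0,-0.2,0.03,0,0,0,0,0,-0.2]' >/dev/null; python3 go.py -47 -131 7
```

```text
t10.40 stopframe x-47.6 y-130.8 z7.8 toolx_ang90.01  F(stop) [ 0.1 -0.9 -1.1] width34.3 tilt0.01
t10.65 stopframe x-47.6 y-129.9 z7.8 toolx_ang90.01  F(stop) [-0.5 -1.6 -1.3] width34.2 tilt0.01
t10.90 stopframe x-47.7 y-129.1 z7.8 toolx_ang90.00  F(stop) [ 0.1 -2.4  0. ] width33.7 tilt0.03
units [-0.06  0.02  0.03]
```

```bash
for i in 1 2; do :; done; python3 -m crank '[0.03,0,0,0,0,0,-0.2,0.03,0,0,0,0,0,-0.2]' >/dev/null; python3 go.py; python3 -m crank '[0.03,0,0,0,0,0,-0.2,0.03,0,0,0,0,0,-0.2]' >/dev/null; python3 go.py;python3 - <<'E'
from h import *
p,d=r.grab_frame("top");cv2.imwrite("pics/v5.png",cv2.resize(p[135:200,190:260],None,fx=8,fy=8,interpolation=cv2.INTER_CUBIC))
E
```

```text
t11.15 stopframe x-47.7 y-129.1 z7.8 toolx_ang89.97  F(stop) [-0.8 -5.2  0.1] width34.2 tilt0.11
t11.40 stopframe x-47.7 y-129.1 z7.8 toolx_ang89.93  F(stop) [ 0.3 -7.9  0.1] width34.2 tilt0.20
```

View pics/v5.png

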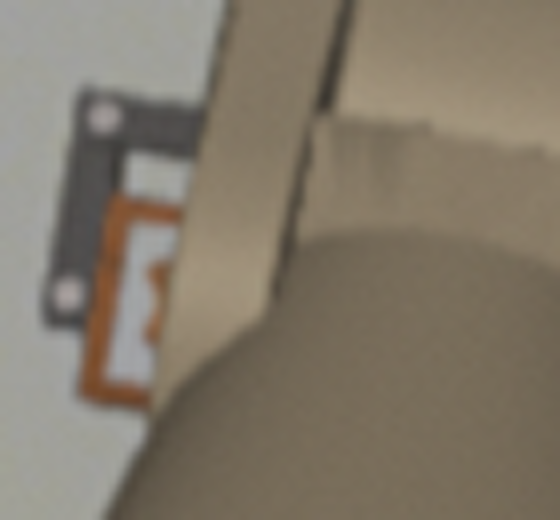

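The mount end is against the short bar: TCP y stays at -129.1 while the force rises to 8 N. About 14 mm remains to the long bar. I'll go round to the robot side for the last +x push.

```bash
python3 -m crank '[-0.4,0,0,0,0,0,-0.2,-0.7,0,0,0,0,0,-0.2,-0.7,0,-1,0,0,0,-0.1,-0.7,0,-2,0,0,0,0.1,-0.7,0,-2.7,0,0,0,0.3]' >/dev/null; python3 -m crank '[0,0.5,0,0,0,2,0.3,0.5,1,0,0,0,4,0.3,1,1.5,0,0,0,6,0.3,1.5,2,0,0,0,8,0.3,2,2.3,0,0,0,10,0.3]' >/dev/null; python3 -m crank '[0,0,0,0,0,2,0.3,0,0,0,0,0,4,0.3,0,0,0,0,0,6,0.3,0,0,0,0,0,8,0.3,0,0,0,0,0,8,0.3]' >/dev/null; python3 go.py -112 -60 8
```

```text
t13.32 stopframe x21.4 y-93.6 z88.8 toolx_ang0.55  F(stop) [-0.8  0.2  0.9] width55.7 tilt0.25
units [-4.44 -1.15  2.7 ]
```

I got the sideways sign wrong, but at 89 mm height it stayed clear of everything. Moving back.

```bash
python3 -m crank '[-1.5,-0.4,0,0,0,0,0.3,-3,-0.8,0,0,0,0,0.3,-4.44,-1.15,0,0,0,0,0.3,-4.44,-1.15,0,0,0,0,0.3]' >/dev/null;  python3 go.py -112 -60 8; python3 - <<'E'
from stop import *
from go import S
n='side';p,d=r.grab_frame(n);v,u=np.mgrid[0:384,0:512];P=world(n,d,u,v)
m=(P[...,2]>.019)&(P[...,2]<.03)&(P[...,0]>.5)&(P[...,0]<.72)&(P[...,1]>-.2)&(P[...,1]<.12)
k,l,s,_=cv2.connectedComponentsWithStats(m.astype(np.uint8));Q=P[l==1+s[1:,4].argmax()]
c,w,a=cv2.minAreaRect((Q[:,:2]*1000).astype(np.float32));print(n,c,w,a,instop(S,np.array(c)/1000,0)[:2])
E
```

```text
t13.82 stopframe x-116.0 y-75.4 z88.5 toolx_ang2.06  F(stop) [0.1 0.2 0.4] width55.7 tilt1.01
units [ 0.16 -0.46  2.69]
side (642.56689453125, 36.34489440917969) (131.09852600097656, 66.7970962524414) 81.5886459350586 (np.float64(-47.684765594376834), np.float64(-54.19976500503927))
```

```bash
python3 -m crank '[0,0,0,0,0,0,0.3]' >/dev/null;  python3 go.py -112 -60 8; python3 -c "
from h import *
print(r.state()['joint_pos'].round(3), r.state()['qvel'].round(3))"
```

```text
t14.00 stopframe x-109.9 y-75.9 z89.6 toolx_ang2.01  F(stop) [0.6 0.3 0.1] width55.7 tilt0.96
units [-0.06 -0.49  2.73]
[-0.107  0.395 -0.194  0.979  0.017  3.141] [-0.003  0.012  0.014  0.002  0.002 -0.002]
```

Joint 6 is at its limit in this orientation. I'll use the equivalent half-turned one, rotating back by 180°.

```bash
for k in 1; do python3 -m crank '[0,0,0,0,0,-2,0.3,0,0,0,0,0,-4,0.3,0,0,0,0,0,-6,0.3,0,0,0,0,0,-8,0.3,0,0,0,0,0,-10,0.3]'; python3 -m crank '[0,0,0,0,0,-2,0.3,0,0,0,0,0,-4,0.3,0,0,0,0,0,-6,0.3,0,0,0,0,0,-8,0.3,0,0,0,0,0,-10,0.3]'; python3 -m crank '[0,0,0,0,0,-2,0.3,0,0,0,0,0,-4,0.3,0,0,0,0,0,-6,0.3,0,0,0,0,0,-8,0.3,0,0,0,0,0,-10,0.3]'; done >/dev/null; python3 -m crank '[0,0,0,0,0,-2,0.3,0,0,0,0,0,-4,0.3,0,0,0,0,0,-6,0.3,0,0,0,0,0,-6,0.3]' >/dev/null;  python3 go.py -112 -60 8
```

```text
t16.38 stopframe x-110.1 y-76.1 z88.9 toolx_ang181.90  F(stop) [-0.3  0.3 -0.4] width55.8 tilt0.95
units [0.05 0.49 2.71]
```

```bash
python3 - <<'E'
from go import *
s,M=st()
a=S[2]+np.pi; x=np.array([np.cos(a),np.sin(a),0]);z=np.array([0,0,-1.]);D=np.stack([x,np.cross(z,x),z],1)
print((np.degrees(R.from_matrix(M.T@D).as_rotvec())/5).round(2))
E
```

```text
t16.38 stopframe x-110.1 y-76.1 z88.9 toolx_ang181.90  F(stop) [-0.3  0.3 -0.4] width55.8 tilt0.95
[0.19 0.01 0.38]
```

```bash
python3 -m crank '[0.05,0.5,0,0.19,0,0.38,0.3,0.05,0.5,0,0.19,0,0.38,0.3]' >/dev/null;  python3 go.py -112 -60 8; python3 -m crank '[0,0,1.4,0,0,0,0.3,0,0,2.7,0,0,0,0.3,0,0,2.7,0,0,0,0.3]'>/dev/null;  python3 go.py -80 -60 8
```

```text
t16.62 stopframe x-113.0 y-60.3 z89.1 toolx_ang180.08  F(stop) [-0.3  0.   1.2] width55.5 tilt0.01
units [-0.03  0.01  2.7 ]
t17.00 stopframe x-116.3 y-61.6 z5.3 toolx_ang180.06  F(stop) [-0.1 -0.9  1.2] width55.5 tilt0.39
units [-1.21  0.05 -0.1 ]
```

```bash
python3 -m crank '[-0.2,0,-0.05,0,0,0,0.3,-0.4,0,-0.05,0,0,0,0.3,-0.6,0,-0.05,0,0,0,0.3,-0.8,0,-0.05,0,0,0,0.3,-0.95,0,-0.05,0,0,0,0.3]'>/dev/null;  python3 go.py; python3 -m crank '[-0.1,0,0,0,0,0,0.3,-0.1,0,0,0,0,0,0.3]'>/dev/null;  python3 go.py;  python3 -m crank '[-0.04,0,0,0,0,0,0.3,-0.06,0,0,0,0,0,0.3]'>/dev/null;  python3 go.py
```

```text
t17.62 stopframe x-85.9 y-60.9 z9.8 toolx_ang180.15  F(stop) [-5.  -0.   2.7] width55.5 tilt0.13
t17.88 stopframe x-82.0 y-60.9 z9.6 toolx_ang180.14  F(stop) [-3.  -0.8  2.8] width55.5 tilt0.02
t18.12 stopframe x-80.5 y-60.9 z9.6 toolx_ang180.14  F(stop) [-3.6 -0.4  1.6] width55.4 tilt0.03
```

```bash
python3 -m crank '[-0.04,0,0,0,0,0,0.3,-0.05,0,0,0,0,0,0.3]'>/dev/null;  python3 go.py; python3 -m crank '[-0.03,0,0,0,0,0,0.3,-0.03,0,0,0,0,0,0.3]'>/dev/null;  python3 go.py;  python3 -m crank '[-0.03,0,0,0,0,0,0.3,-0.03,0,0,0,0,0,0.3]'>/dev/null;  python3 go.py;  python3 -m crank '[-0.03,0,0,0,0,0,0.3,-0.03,0,0,0,0,0,0.3]'>/dev/null;  python3 go.py
```

```text
t18.38 stopframe x-78.4 y-60.9 z9.6 toolx_ang180.14  F(stop) [-3.1  0.1  0.3] width55.7 tilt0.01
t18.62 stopframe x-77.6 y-60.9 z9.6 toolx_ang180.14  F(stop) [-2.2 -0.6 -0.9] width55.1 tilt0.01
t18.88 stopframe x-76.8 y-60.9 z9.6 toolx_ang180.13  F(stop) [-1.2 -0.3  0.1] width55.5 tilt0.00
t19.12 stopframe x-76.3 y-60.9 z9.6 toolx_ang180.14  F(stop) [-2.3 -1.1  0.1] width55.9 tilt0.05
```

```bash
python3 -m crank '[-0.03,0,0,0,0,0,0.3,-0.03,0,0,0,0,0,0.3]'>/dev/null;  python3 go.py; python3 -m crank '[-0.03,0,0,0,0,0,0.3,-0.03,0,0,0,0,0,0.3]'>/dev/null;  python3 go.py;  python3 -m crank '[-0.03,0,0,0,0,0,0.3,-0.03,0,0,0,0,0,0.3]'>/dev/null;  python3 go.py
```

```text
t19.38 stopframe x-76.3 y-60.9 z9.6 toolx_ang180.14  F(stop) [-4.6  0.6  3.2] width55.5 tilt0.13
t19.62 stopframe x-76.3 y-60.9 z9.5 toolx_ang180.15  F(stop) [-7.8  0.9  3.8] width55.7 tilt0.22
t19.88 stopframe x-76.3 y-60.9 z9.5 toolx_ang180.15  F(stop) [-9.2 -0.4  5.7] width55.5 tilt0.31
```

The long side is seated: TCP x stays at -76.3 while the force rises to about 9 N. I'll back off, retreat and check.

```bash
python3 -m crank '[0.5,0,0,0,0,0,0.3,1,0,0,0,0,0,0.3,1.2,0,-1.5,0,0,0,0.3,1.4,0,-3,0,0,0,0.3,1.6,0,-4.5,0,0,0,0.3]'>/dev/null; python3 -m crank '[0.8,-1.8,0,0,0,0,0.3,1.6,-3.6,0,0,0,0,0.3,2.4,-5.4,0,0,0,0,0.3,3,-7.2,0,0,0,0,0.3,3.5,-9,0,0,0,0,0.3]'>/dev/null; python3 -m crank '[0,0,0,0,0,0,0.3,0,0,0,0,0,0,0.3]'>/dev/null; python3 go.py
python3 - <<'E'
from stop import *
from go import S
for n in("top","side"):
    p,d=r.grab_frame(n);cv2.imwrite(f"pics/{n}6.png",p); q0=cv2.imread(f"pics/{n}0.png")
    v,u=np.mgrid[0:384,0:512];P=world(n,d,u,v);hs=cv2.cvtColor(p,cv2.COLOR_BGR2HSV)
    m=(P[...,2]>.0195)&(P[...,2]<.032)&(P[...,0]>.56)&(P[...,0]<.72)&(P[...,1]>-.1)&(P[...,1]<.12)&((p.max(2)>95)|(hs[...,1]>110))
    k,l,s,_=cv2.connectedComponentsWithStats(m.astype(np.uint8));Q=P[l==1+s[1:,4].argmax()]
    c,w,a=cv2.minAreaRect((Q[:,:2]*1000).astype(np.float32));print(n,c,w,a,instop(S,np.array(c)/1000,0)[:2],fit(n,p)[0] if 1 else 0)
    for q in("weight","jar","loupe","brush"):
        x=r.find_in(q,n); print(q,[(np.round(y["uv"],1).tolist()) for y in x[:1]])
    np.savez(f"{n}6.npz",d=d)
t=cv2.resize(cv2.imread("pics/top6.png")[130:210,180:290],None,fx=5,fy=5,interpolation=cv2.INTER_CUBIC)
cv2.imwrite("pics/v6.png",t)
cv2.imwrite("pics/v6s.png",cv2.resize(cv2.imread("pics/side6.png")[90:290,120:400],None,fx=2,fy=2))
E
```

```text
t21.38 stopframe x-225.2 y-331.6 z145.1 toolx_ang180.08  F(stop) [-0.8  0.2 -0.4] width55.4 tilt0.06
top (658.3690185546875, 29.673267364501953) (119.67044067382812, 65.42809295654297) 81.80835723876953 (np.float64(-31.10143862400135), np.float64(-58.582800216966376)) [ 0.69809043  0.08384266 -0.14327161]
weight [[254.8, 131.9]]
jar [[161.6, 148.8]]
loupe [[176.7, 218.7]]
brush [[349.7, 181.0]]
side (657.5203247070312, 29.54916000366211) (120.3848876953125, 65.17579650878906) 82.08616638183594 (np.float64(-31.924244567526557), np.float64(-58.82502792670218)) [ 0.69677934  0.08379124 -0.15428292]
weight [[328.6, 174.6]]
jar [[271.5, 122.8]]
loupe []
brush [[329.3, 287.2]]
```

View pics/v6.png

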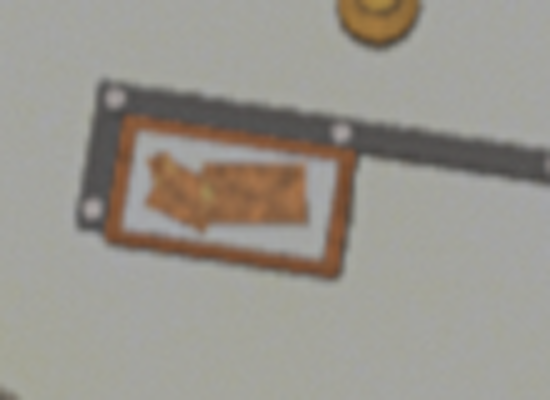

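View pics/v6s.png

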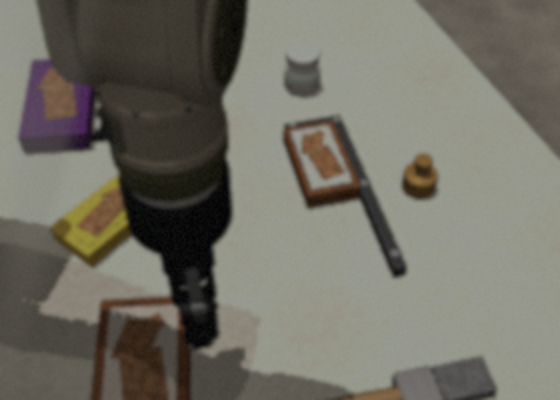

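The mount sits flat in the corner, square to the stop and touching both bars (top crop: corner at (125,120), parallel edges). The loupe is hidden in the side view, so I'll check it by pixel comparison in the top pictures, then hand in.

```bash
python3 - <<'E'
from h import *
for f in("top0","top6"):
    p=cv2.imread(f"pics/{f}.png").max(2)[200:235,155:195]; m=p<75; v,u=np.nonzero(m); print(f,m.sum(),u.mean()+155,v.mean()+200)
print(r.finish_job())
E
```

```text
top0 253 174.31620553359684 216.8418972332016
top6 246 174.16260162601625 216.8130081300813
the job is handed in; nothing more can be done
None
```

The small brown mount is in the corner of the stop, and the job was handed in at about 21 s; no verdict was reported. I pushed it along +x with both fingertips until it lay parallel to the long bar. Then I pushed its end along +y to the short bar, and pushed +x again to the long bar.

**Seating:** at each bar the fingertips stopped moving while the wrist force rose to about 8–9 N, so it touched both.

**Final position in the stop frame:**

| | Top view | Side view | Allowed |
|---|---|---|---|
| x (mm) | -31.1 | -31.9 | -36 to -29 |
| y (mm) | -58.6 | -58.8 | -63 to -56 |

- **Angle and flatness:** the mount's angle is within about 0.2° of the stop's original fit, and it lies flat.
- **Bystanders:** the weight, jar and brush were found within about 4 pixels (roughly 1 cm) of where they stood, which is about the detector's noise. The loupe moved less than 0.2 pixels in a direct comparison of the top pictures.
- **Robot:** it finished clear of everything, 145 mm up.

**What disagreed or went wrong:**
- The side camera's fits of the stop differed from the top camera's by up to about 10 mm and 0.8°, so I used the top fit.
- The detector's loupe position in the top view was off by about 3 pixels, and the arm hid the loupe in the last side view.
- One sideways move went the wrong way, at a safe height.
- Joint 6 reached its limit once, so I used the half-turned gripper orientation for the last push.

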